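# Press a stone home in a snap-in brooch mount

## Robot

A 6-joint arm with a two-finger parallel gripper is mounted at the origin on the work surface. World frame = base frame: x ahead of the robot, y to its left, z up, the work surface at z = 0. Lengths are in m, angles in degrees, forces in N, time in s.
With the tool pointing down it reaches from about 0.3 to 0.75 m from the base axis. Payload 8.5 kg.
Tool frame: the origin (TCP) lies on the centre line of the jaws, within the pads' length; the fingertips stand tips_ahead ahead of it and the grasp point (between the pads) lies 3 mm ahead of it (tips_ahead is the distance from the TCP to the fingertips, in m); z points along the fingers, y is the line along which they close (so a half turn about z gives the same grasp; the last joint's range is limited). The gripper opens to 85 mm and grips with 20 to 120 N. Pads are 22 mm wide; open, the fingers measure 114 mm over their backs; the gripper's body (76 mm by 85 mm) begins 54 mm behind the grasp point. The pads swing forward as they close: fully open they stand 13 mm farther back than shut.
Start: joints at [-82.065, 21.807, 74.336, -0, 83.858, -12.336], TCP at [0.191, -0.516, 0.253] pointing down, gripper open.
Joint ranges: [-178.18, 178.18], [-50.72, 133.34], [12.68, 142.11], [-81.47, 261.47], [9.98, 163.14], [-165.26, 165.26]. Speed limits (degrees/s): [136.94, 136.94, 180, 180, 180, 180].

## Interface

Orientations are given as a 3x3 rotation matrix whose columns are the frame's x, y, z axes.
In Python, from rig import observe, get_image, close_job, tips_ahead gives the robot as it stands.
- The arm moves only by the tool hand_motion, called as a command line: name --argument value ..., lists and objects as JSON in quotes. Schema: {"type":"object","properties":{"increments":{"type":"array","items":{"type":"object","properties":{"xyz":{"type":"array","items":{"type":"number"},"minItems":3,"maxItems":3},"yaw":{"type":"number"},"jaw":{"type":"number"}},"additionalProperties":false,"required":["jaw"]},"minItems":1,"maxItems":10},"force":{"type":"number"},"only":{"type":"string"},"quiet":{"type":"boolean"},"lines":{"type":"string"}},"required":["increments"],"additionalProperties":false}. increments is a list of rows, 1 to 10 of them, each an object with the fields xyz (a list: dx, dy, dz in shares of the most that a row can go, 1 being 50 mm), yaw (a turn about the tool's z in a scale on which 1.0 is 180 degrees), jaw (the finger opening in m); a field left out counts as zero (the opening has to be given); each row shifts and turns the commanded pose from where the row before left it, along the tool's axes as they then stand; what a row does not reach is not made up. A row lasts 1/10 s, in which the tool goes at most 0.05 m and 8.59 degrees, less where a joint would pass 70% of its speed; a pose out of reach is approached as far as the arm can. The fingers move at their own pace and stop on an object; force is the grip in N (left out, the last holds). Time passes only in rows, so rows that do not move let the fingers close. The tool returns the time, the measured TCP pose, the force, the opening and the grip force at its end. only (a regular expression) keeps the lines of the reply that match it, lines (a string "A,B") keeps lines A to B, and quiet returns only ok. Shift and turn numbers lie between -1 and 1, and a call with a number outside is refused. Input that does not fit is refused with a message, and nothing moves.
- observe(): the state, without advancing time (a new reading comes with each control period).
- get_image(name): name is "side" or "top"; returns a dict with "pixels" (480x640x3 uint8, red, green, blue), "depth" (480x640 float32, m along the optical axis (not along the pixel's ray), 0 where there is no reading), "K" (3x3 intrinsics, pixels), "extrinsics" (4x4, takes a point from world to camera coordinates). Camera axes: x right, y down, z forward; pixel columns grow to the right and rows downward; lengths in m; the calibration is good to about 2 mm. A picture is of the moment at which its call begins.
- close_job(): hands the job in; it is judged then, once.
The state is a dict: "time_s": time; "q": joint angles; "qvel": joint speeds; "joint_efforts": joint torques, N m; "position": TCP position; "tool_rot": TCP orientation; "ft_force": force on the tool from outside, world axes, zero at the start; "wrist_torque": the same for the moment, N m; "grip_width": finger opening in m; "gripper_force": force on a finger pad.
Only numpy, scipy, OpenCV 4.12 (cv2) and the standard library are available. Lean on these libraries where they do the work, as an engineer would, in place of code of your own. Each camera call takes 0.05 s, during which the arm holds its last target. There are 200 camera calls.

## Task

A flat-topped stone lies loosely on the four spring prongs of a brooch mount held in the ball vise. Take the setting pusher out of its wooden block, press the stone straight down with the pusher's brass nose until all four prongs have snapped over its edge and it sits level and fully home, and finish with a firm push of at least 8 N on the seated stone; then stand the pusher back in its hole with its collar down on the block and let go. The stone is brittle and cracks above 25 N, so press firmly but with care; only the pusher may touch it, and leave the other things on the bench where they are.

Things in the scene. Friction and masses are not known exactly. Their poses are not given: they have to be found in the camera images.
- stone: Round red-brown stone, 35 g, 12 mm high: flat underside 33 mm across, girdle 40 mm across from 5 to 7.5 mm up, flat top 31 mm across. Origin: centre of its underside; z up. Starts loose on the prongs, origin 7 mm above the seat; home, it is at the seat. Pressing it past the prongs peaks at 7 to 13 N, then it clicks and drops onto the rigid seat. Cracks above 25 N. Pressed off centre it tips.
- seat (a point): Centre of the flat seat of the mount, z up, 92 mm above the bench on the fixed ball vise (dark steel ball 106 mm across, two steel jaws 73 by 66 mm on top). Round the seat: a wall 5 mm high, inside diameter 43 mm, and four steel spring prongs, their round ends 9 mm above the seat; nothing of them is over 12 mm above the seat or beyond 33 mm from its axis.
- pusher: Upright setting pusher, about 100 mm long, 150 g. Origin: centre of the underside of its brass collar; z up. Collar 34 mm in diameter, 6 mm thick; above it a square wooden handle 24 by 24 mm (flats facing its x and y) from 6 to 61 mm, round tip to 68 mm. Below it a brass nose 18 mm in diameter with a flat end, set to stick out 24 to 40 mm (unknown, firmly fixed).
- tool_block: Fixed light wooden block, 100 mm (x) by 75 mm (y) by 50 mm high. Origin: centre of its underside. One upright hole of 27 mm diameter goes through its centre; the pusher's collar rests on its top.
- bench_block: Bystander: loose polished steel block, 64 by 64 by 20 mm. Origin: centre of its underside.
- jar: Bystander: loose closed jar, 52 mm in diameter and 55 mm high. Origin: centre of its underside.
- ring_clamp: Bystander: loose wooden ring clamp, a bar 100 by 28 by 24 mm lying on the bench along its x. Origin: centre of its underside.
Things that resemble listed ones, but are neither listed nor needed, are in the scene too. Of the things that look like the pusher, the middle-sized one is meant.

How it is judged:
By the outcome, as a careful person would: the job done as asked, in the order asked, and still so for the second after the job is handed in, with the robot touching nothing.
It also fails if it takes over 61 s, if anything falls off the work surface, if the arm or the gripper's body presses on something with over 40 N, if the wrist force passes 120 N, or if a joint passes its speed limit or range.

## Working session

There is one attempt and no reset: what is moved stays moved. The work goes in short steps, Python scripts to look and compute and a tool call to move; the robot and the scene stay as the last step left them, time stands still between calls to the robot, and variables do not carry over. Pictures are saved under pics/ and viewed, at most 10 in all, crops included, and the job is handed in when it is done.

```bash
ls; mkdir -p pics
```

Run:
```python
from rig import *
import cv2,numpy as np
for n in("top","side"):
    d=get_image(n);cv2.imwrite(f"pics/{n}0.png",d["pixels"][...,::-1]);np.savez(f"{n}0.npz",**d)
    print(d["K"].tolist(),np.round(d["extrinsics"],4).tolist(),(d["depth"]>0).mean())
print(tips_ahead,observe())
```

```text
pics
[[531.503471861241, 0.0, 316.9281203605131], [0.0, 531.503471861241, 248.54546982726035], [0.0, 0.0, 1.0]] [[-0.0259, -0.9991, 0.0326, 0.0031], [-0.9938, 0.0222, -0.1094, 0.596], [0.1085, -0.0353, -0.9935, 1.0506], [0.0, 0.0, 0.0, 1.0]] 0.99607421875
[[452.1291194168476, 0.0, 317.04414501021336], [0.0, 452.1291194168476, 235.28528186151192], [0.0, 0.0, 1.0]] [[-0.9876, -0.1569, 0.0084, 0.5789], [-0.1089, 0.6449, -0.7565, 0.1338], [0.1133, -0.748, -0.654, 1.0289], [0.0, 0.0, 0.0, 1.0]] 0.9960970052083333
0.022 {'time_s': 0.1, 'q': array([-8.20641435e+01,  2.18374895e+01,  7.43786395e+01, -9.67694689e-04,
        8.38575377e+01, -1.23368171e+01]), 'qvel': array([ 0.05817728, -0.03143188, -0.08547091,  0.01853153, -0.0886287 ,
       -0.12027602]), 'joint_efforts': array([ 3.88945104e-03, -4.49220443e+01, -2.31655651e+01, -2.83450372e-04,
        3.68649504e-03,  2.30987816e-06]), 'position': array([ 0.19052104, -0.51570445,  0.25278055]), 'tool_rot': array([[ 9.38053689e-01,  3.46489882e-01, -1.94144762e-04],
       [ 3.46489840e-01, -9.38052864e-01,  1.27109523e-03],
       [ 2.58303587e-04, -1.25962476e-03, -9.99999173e-01]]), 'ft_force': array([-0.4943774 ,  0.11302652,  0.62012255]), 'wrist_torque': array([-0.00115373, -0.03697302,  0.03427771]), 'gripper_force': 0.0, 'grip_width': 0.08563529124495144}
```

View pics/top0.png

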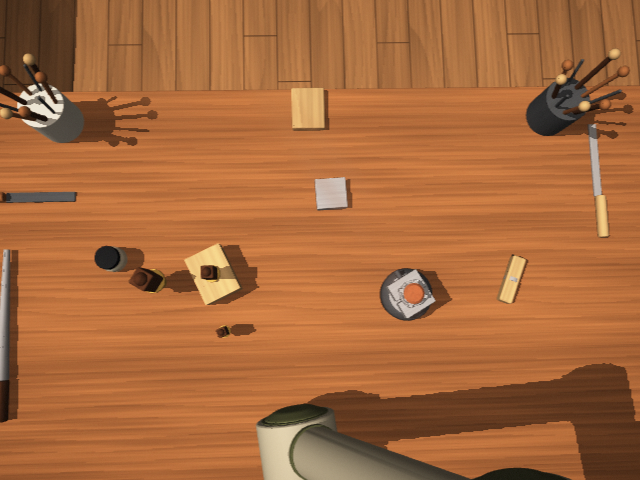

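View pics/side0.png

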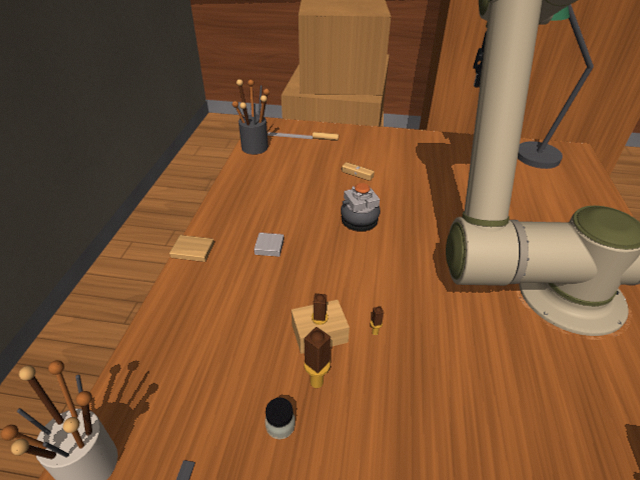

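Pusher look-alikes: a large one at top (147,279) / side (317,355), one in the block at top (209,272) / side (320,307), and a small one at top (223,331) / side (377,318). I choose the one in the block because it is the middle-sized one and stands in its hole. The stone is at top (414,293). Next I'll check that choice in a close crop and measure.

Create h.py:
```python
import numpy as np,cv2
def world(d):
    K,E,z=d["K"],d["extrinsics"],d["depth"]
    v,u=np.mgrid[:480,:640]
    p=np.stack([(u-K[0,2])/K[0,0]*z,(v-K[1,2])/K[1,1]*z,z],-1)
    return (p-E[:3,3])@E[:3,:3]
def proj(d,p):
    c=d["extrinsics"][:3,:3]@np.array(p)+d["extrinsics"][:3,3]; c=d["K"]@c; return c[:2]/c[2]
def ray(d,uv,z):
    E=d["extrinsics"];R=E[:3,:3];o=-R.T@E[:3,3]
    r=R.T@np.linalg.solve(d["K"],[uv[0],uv[1],1.]); return o+r*(z-o[2])/r[2]
def rect(w,m):
    p=w[m][:,:2].astype(np.float32)*1000; r=cv2.minAreaRect(p); return np.round(r[0],1),np.round(r[1],1),round(r[2],1),len(p)
```

Run:
```python
from h import *
T=dict(np.load("top0.npz"));S=dict(np.load("side0.npz"))
a=cv2.resize(T["pixels"][230:350,90:260],None,fx=4,fy=4)[:480,:400*2]
b=cv2.resize(S["pixels"][280:400,260:400],None,fx=4,fy=4)
s=np.zeros((480,1240,3),np.uint8);s[:,:680]=a;s[:,680:]=b
cv2.imwrite("pics/c1.png",cv2.resize(s,(800,310))[...,::-1])
v,u=np.mgrid[:480,:640]
for n,d in(("top",T),("side",S)):
    w=world(d);z=w[...,2];px=cv2.cvtColor(d["pixels"],cv2.COLOR_RGB2HSV)
    c=w[272,209] if n=="top" else w[307,320]
    print(n,"c",c)
    near=lambda c,r:np.hypot(w[...,0]-c[0],w[...,1]-c[1])<r
    print("block",rect(w,near(c,.075)&(abs(z-.05)<.006)))
    m=near(c,.03)&(z>.062);print("handle",rect(w,m),z[m].max(), np.percentile(z[m],95))
    s=w[293,414] if n=="top" else w[186,362]
    print("stonept",s)
    m=near(s,.04)&(z>.09)&(px[...,1]>120)&((px[...,0]<12)|(px[...,0]>170))&(px[...,2]>80)
    k=np.argwhere(m);print("stone",rect(w,m),np.percentile(z[m],[10,50,90]),cv2.minEnclosingCircle(k.astype(np.float32)),cv2.minEnclosingCircle((w[m][:,:2]*1000).astype(np.float32)))
    mm=m&(z>.107); print("stonetop",cv2.minEnclosingCircle((w[mm][:,:2]*1000).astype(np.float32)))
    print("jaws",rect(w,near(s,.08)&(z>.075)&(z<.088)))
    for nm,q in (("big",(147,279)),("small",(223,331)),("jar",(108,258))):
        if n=="top": print(nm,w[q[1],q[0]])
```

```text
top c [0.54757569 0.19375229 0.11456006]
block (array([549.3, 200.3]), array([100.6,  75.7]), 25.0, 1667)
handle (array([549.2, 199.4]), array([23.9, 24.1]), 1.8, 230) 0.12098446517620409 0.11758027896446421
stonept [ 0.49911265 -0.18947713  0.10979596]
stone (array([ 499.3, -188.7]), array([37.5, 39.1]), 75.6, 335) [0.10874807 0.11233174 0.11474782] ((293.1483459472656, 413.532958984375), 10.444019317626953) ((499.31475830078125, -189.9549102783203), 21.25176239013672)
stonetop ((499.37554931640625, -188.28721618652344), 19.71462631225586)
jaws (array([ 506.2, -184.3]), array([89.2, 66.6]), 29.8, 614)
big [0.53567661 0.30011989 0.14206571]
small [0.43663911 0.17407926 0.07580849]
jar [0.58367997 0.39992818 0.0580333 ]
side c [0.54749697 0.21253318 0.09716474]
block (array([549.1, 200.1]), array([100.9,  78.6]), 25.0, 1202)
handle (array([549.1, 201.7]), array([23.9, 26.5]), 3.0, 315) 0.11816429667432231 0.1148894137216617
stonept [ 0.50090056 -0.18988401  0.10948209]
stone (array([ 500.1, -185.3]), array([35.4, 36.4]), 82.0, 120) [0.10548405 0.10950337 0.11187289] ((187.5, 362.0), 7.159010887145996) ((501.3810729980469, -184.78103637695312), 20.1249942779541)
stonetop ((498.14068603515625, -186.44229125976562), 19.792863845825195)
jaws (array([ 504.4, -182.1]), array([88.9, 68.3]), 26.9, 313)
```

View pics/c1.png

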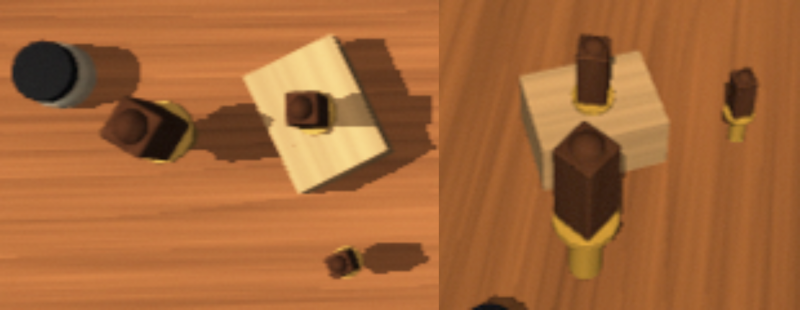

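10 rows per call. Go.

The crop shows the middle-sized pusher standing in the block's hole, with the large one behind and the small one in front of it, both free-standing. The handle is at (0.549, 0.200) with yaw about 2°, and the stone is at about (0.499, -0.188). I'll move over the pusher now.

The rows are not in the units I measure in: shifts go in shares of 50 mm and turns go in shares of 180 degrees. I convert before sending: 0.0325 m is 0.65, -0.0304 m is -0.608.

hand_motion --increments '[{"xyz":[0.65,-0.608,0],"jaw":0.085},{"xyz":[0.65,-0.608,0],"jaw":0.085},{"xyz":[0.65,-0.608,0],"jaw":0.085},{"xyz":[0.65,-0.608,0],"jaw":0.085},{"xyz":[0.65,-0.608,0],"jaw":0.085},{"xyz":[0.65,-0.608,0],"jaw":0.085},{"xyz":[0.65,-0.608,0],"jaw":0.085},{"xyz":[0.65,-0.608,0],"jaw":0.085},{"xyz":[0.65,-0.608,0],"jaw":0.085}]' --force 40

```text
time_s: 1.0
position: [0.3705, -0.1561, 0.2533]
tool_rot: [[0.938, 0.346, -0.0], [0.346, -0.938, 0.0], [-0.0, -0.0, -1.0]]
ft_force: [0.3, -0.2, 0.3]
grip_width: 0.0849
gripper_force: 0.0
```

hand_motion --increments '[{"xyz":[0.65,-0.608,0],"jaw":0.085},{"xyz":[0.65,-0.608,0],"jaw":0.085},{"xyz":[0.65,-0.608,0],"jaw":0.085},{"xyz":[0.65,-0.608,0],"jaw":0.085},{"xyz":[0.65,-0.608,0],"jaw":0.085},{"xyz":[0.65,-0.608,0],"jaw":0.085},{"xyz":[0.65,-0.608,0],"yaw":0.0333,"jaw":0.085},{"yaw":0.0333,"jaw":0.085},{"yaw":0.0333,"jaw":0.085},{"jaw":0.085}]'

```text
time_s: 2.0
position: [0.5097, 0.1209, 0.2529]
tool_rot: [[0.999, 0.039, -0.001], [0.039, -0.999, -0.0], [-0.001, 0.0, -1.0]]
ft_force: [-0.3, -0.6, -0.2]
grip_width: 0.0853
gripper_force: 0.0
```

Converted, 0.04 m is 0.8, -0.039 m is -0.78.

hand_motion --increments '[{"xyz":[0.424,-0.78,0],"jaw":0.085},{"xyz":[0.424,-0.78,0],"jaw":0.085},{"xyz":[0,0,0.8],"jaw":0.085},{"xyz":[0,0,0.8],"jaw":0.085},{"xyz":[0,0,0.8],"jaw":0.085},{"xyz":[0,0,0.6],"jaw":0.085},{"xyz":[0,0,0.3],"jaw":0.085},{"jaw":0.085}]'

```text
time_s: 2.8
position: [0.5481, 0.1996, 0.0861]
tool_rot: [[0.999, 0.042, -0.005], [0.042, -0.999, -0.001], [-0.005, 0.0, -1.0]]
ft_force: [0.1, 0.7, 1.0]
grip_width: 0.0848
gripper_force: 0.0
```

hand_motion --increments '[{"jaw":0.015},{"jaw":0.015},{"jaw":0.015},{"jaw":0.015},{"jaw":0.015},{"jaw":0.015},{"jaw":0.015},{"jaw":0.015}]' --force 70

```text
time_s: 3.6
position: [0.5494, 0.2001, 0.0892]
tool_rot: [[0.999, 0.04, 0.001], [0.04, -0.999, 0.0], [0.001, -0.0, -1.0]]
ft_force: [-1.8, -1.2, 5.9]
grip_width: 0.0233
gripper_force: 68.7
```

Converted, -0.04 m is -0.8, -0.01 m is -0.2.

hand_motion --increments '[{"xyz":[0,0,-0.2],"jaw":0.015},{"xyz":[0,0,-0.4],"jaw":0.015},{"xyz":[0,0,-0.6],"jaw":0.015},{"xyz":[0,0,-0.8],"jaw":0.015},{"xyz":[0,0,-0.6],"jaw":0.015},{"xyz":[0,0,-0.4],"jaw":0.015},{"jaw":0.015},{"jaw":0.015},{"jaw":0.015}]'

```text
time_s: 4.5
position: [0.5485, 0.2, 0.2367]
tool_rot: [[0.999, 0.04, -0.003], [0.04, -0.999, -0.0], [-0.003, 0.0, -1.0]]
ft_force: [0.5, -0.7, -1.6]
grip_width: 0.023
gripper_force: 68.6
```

Run:
```python
from rig import *
from h import *
print({k:np.round(v,4).tolist() for k,v in observe().items() if k in("position","ft_force","wrist_torque")})
d=get_image("side");np.savez("side1.npz",**d)
p=observe()["position"];u,v=proj(d,p).astype(int);print(u,v)
cv2.imwrite("pics/s1.png",cv2.resize(d["pixels"][v-60:v+90,u-80:u+80],None,fx=4,fy=4)[...,::-1])
w=world(d);px=cv2.cvtColor(d["pixels"],cv2.COLOR_RGB2HSV)
m=(abs(w[...,0]-p[0])<.03)&(abs(w[...,1]-p[1])<.03)&(w[...,2]>.09)
for z in np.arange(.1,.22,.004):
    k=m&(abs(w[...,2]-z)<.002)
    if k.sum()>2:print(round(z,3),k.sum(),np.round(w[k][:,:2].min(0)*1e3),np.round(w[k][:,:2].max(0)*1e3),px[k].mean(0).round())
```

```text
{'position': [0.5485, 0.2, 0.2367], 'ft_force': [0.5306, -0.7209, -1.6043], 'wrist_torque': [0.0418, 0.0244, 0.0048]}
321 249
0.164 12 [540. 205.] [555. 211.] [ 18. 186. 164.]
0.168 15 [540. 206.] [555. 212.] [ 19. 187. 167.]
0.172 12 [540. 205.] [555. 210.] [ 19. 185. 160.]
0.176 16 [540. 205.] [555. 210.] [ 19. 187. 169.]
0.18 14 [539. 200.] [555. 211.] [ 19. 187. 166.]
0.184 16 [539. 202.] [555. 211.] [ 19. 185. 144.]
0.188 5 [541. 206.] [551. 211.] [ 19. 185. 125.]
0.196 8 [535. 210.] [556. 218.] [ 18. 186. 140.]
0.2 50 [532. 193.] [565. 219.] [ 19. 187. 172.]
0.204 49 [532. 194.] [565. 218.] [ 18. 180. 164.]
0.208 9 [536. 201.] [559. 215.] [ 14. 155.  91.]
0.212 7 [536. 200.] [553. 219.] [ 14. 125. 105.]
0.216 14 [536. 202.] [559. 220.] [ 11.  46. 100.]
```

View pics/s1.png

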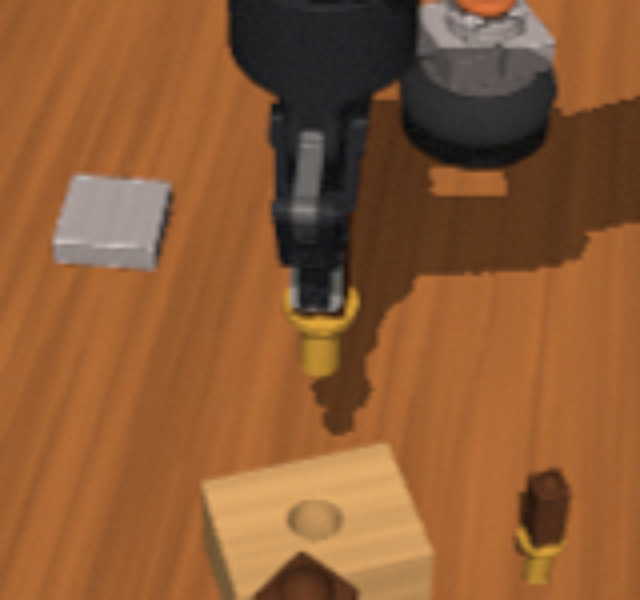

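The pusher is held upright and its nose is about 37 mm long: the nose end is at crop pixel (318,375) and the collar at (322,305). Next I'll refine the stone centre.

Run:
```python
from rig import *
from h import *
print(get_image("side")["pixels"].shape)
T=get_image("top");np.savez("top1.npz",**T);S=dict(np.load("side1.npz"))
out=[]
for n,d,(u,v) in(("top",T,(414,293)),("side",S,(362,188))):
    c=d["pixels"][v-30:v+30,u-30:u+30];out.append(cv2.resize(c,(400,400),interpolation=cv2.INTER_CUBIC))
    big=cv2.resize(c,(480,480),interpolation=cv2.INTER_CUBIC);h=cv2.cvtColor(big,cv2.COLOR_RGB2HSV)
    for s0,v0 in((130,100),(130,180),(130,215)):
        m=((h[...,0]<14)&(h[...,1]>s0)&(h[...,2]>v0)).astype(np.uint8)
        m[:,:]*=cv2.circle(np.zeros_like(m),(240,240),130,1,-1)
        cs,_=cv2.findContours(m,0,1);k=max(cs,key=cv2.contourArea);hu=cv2.convexHull(k);e=cv2.fitEllipse(hu)
        cen=np.array(e[0])/8-.44+[u-30,v-30]
        print(n,v0,cen.round(2),np.round(e[1],1)/8,[ray(d,cen,z)[:2].round(4).tolist() for z in(.1065,.111)])
    w=world(d);mm=(np.hypot(w[...,0]-.5,w[...,1]+.188)<.05)&(w[...,2]>.1085)
    print("z pct",np.percentile(w[mm][:,2],[10,50,90]),w[mm].mean(0))
    m=(np.hypot(w[...,0]-.5,w[...,1]+.188)<.07)&(abs(w[...,2]-.053)<.006);print("ball",rect(w,m))
cv2.imwrite("pics/st1.png",np.hstack(out)[...,::-1])
```

```text
(480, 640, 3)
top 100 [413.62 293.06] [20.3   20.775] [[0.4991, -0.1895], [0.499, -0.1885]]
top 180 [412.68 293.1 ] [18.6375 19.7875] [[0.4991, -0.1877], [0.499, -0.1867]]
top 215 [413.01 293.44] [15.4375 17.6875] [[0.4984, -0.1883], [0.4983, -0.1873]]
z pct [0.10994101 0.11233995 0.11473127] [ 0.49904563 -0.18752149  0.11233708]
ball (array([ 499.7, -186.8]), array([ 98. , 100.3]), 76.6, 489)
side 100 [362.08 185.43] [25.175  33.0625] [[0.501, -0.1968], [0.5008, -0.1902]]
side 180 [362.07 187.59] [ 8.9375 12.825 ] [[0.5003, -0.1871], [0.5001, -0.1806]]
side 215 [362.49 190.41] [1.3    6.3625] [[0.4982, -0.1749], [0.498, -0.1684]]
z pct [0.10914692 0.11065725 0.11189304] [ 0.49943452 -0.18559427  0.11059538]
ball (array([ 495.6, -162.1]), array([95. , 49.7]), 7.7, 238)
```

View pics/st1.png

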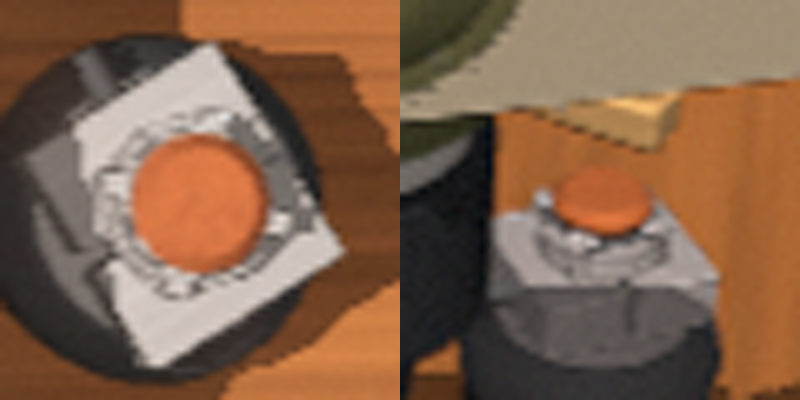

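The stone (round orange top) is centred at crop pixel (199,203) in the top view, lying level on the prongs at (0.499, -0.188). I'll move over it.

Converted, 0.0428 m is 0.856, 0.0232 m is 0.464.

hand_motion --increments '[{"xyz":[-0.08,0.4,0],"jaw":0.015},{"xyz":[-0.14,0.856,0],"jaw":0.015},{"xyz":[-0.14,0.856,0],"jaw":0.015},{"xyz":[-0.14,0.856,0],"jaw":0.015},{"xyz":[-0.14,0.856,0],"jaw":0.015},{"xyz":[-0.14,0.856,0],"jaw":0.015},{"xyz":[-0.14,0.856,0],"jaw":0.015},{"xyz":[-0.14,0.856,0],"jaw":0.015},{"xyz":[-0.14,0.856,0],"jaw":0.015},{"xyz":[-0.1,0.464,0],"jaw":0.015}]'

```text
time_s: 5.65
position: [0.4988, -0.1907, 0.2377]
tool_rot: [[0.999, 0.037, -0.001], [0.037, -0.999, -0.0], [-0.001, 0.0, -1.0]]
ft_force: [0.1, -0.1, -1.8]
grip_width: 0.0236
gripper_force: 68.9
```

hand_motion --increments '[{"jaw":0.015},{"jaw":0.015},{"jaw":0.015}]'

```text
time_s: 5.95
position: [0.4995, -0.1868, 0.2381]
tool_rot: [[0.999, 0.041, -0.0], [0.041, -0.999, 0.001], [-0.0, -0.001, -1.0]]
ft_force: [-0.7, 0.2, -2.1]
grip_width: 0.0233
gripper_force: 68.9
```

Run:
```python
from rig import *
from h import *
p=observe()["position"];print(p,observe()["ft_force"],observe()["wrist_torque"])
d=get_image("side");np.savez("side2.npz",**d)
u,v=proj(d,[.499,-.188,.13]).astype(int);print(u,v)
cv2.imwrite("pics/s2.png",cv2.resize(d["pixels"][v-40:v+35,u-50:u+50],None,fx=8,fy=8,interpolation=cv2.INTER_CUBIC)[...,::-1])
w=world(d);m=(abs(w[...,0]-p[0])<.03)&(abs(w[...,1]-p[1])<.03)
for z in np.arange(.11,.21,.004):
    k=m&(abs(w[...,2]-z)<.002)
    if k.sum()>2:print(round(z,3),k.sum(),np.round(w[k][:,:2].min(0)*1e3),np.round(w[k][:,:2].max(0)*1e3))
```

```text
[ 0.49950492 -0.18679231  0.23811944] [-0.70680922  0.15573256 -2.12072247] [ 0.02579993 -0.0368152   0.05611641]
363 179
0.11 79 [ 482. -203.] [ 516. -169.]
0.114 9 [ 495. -198.] [ 513. -175.]
0.162 4 [ 494. -183.] [ 507. -177.]
0.166 11 [ 492. -182.] [ 507. -175.]
0.17 11 [ 490. -185.] [ 507. -174.]
0.174 11 [ 490. -185.] [ 508. -174.]
0.178 14 [ 491. -185.] [ 508. -175.]
0.182 8 [ 491. -183.] [ 505. -175.]
0.186 9 [ 491. -182.] [ 506. -176.]
0.19 8 [ 492. -181.] [ 506. -174.]
0.194 4 [ 494. -179.] [ 511. -174.]
0.198 12 [ 485. -180.] [ 514. -167.]
0.202 35 [ 483. -191.] [ 515. -167.]
0.206 15 [ 483. -185.] [ 509. -168.]
```

View pics/s2.png

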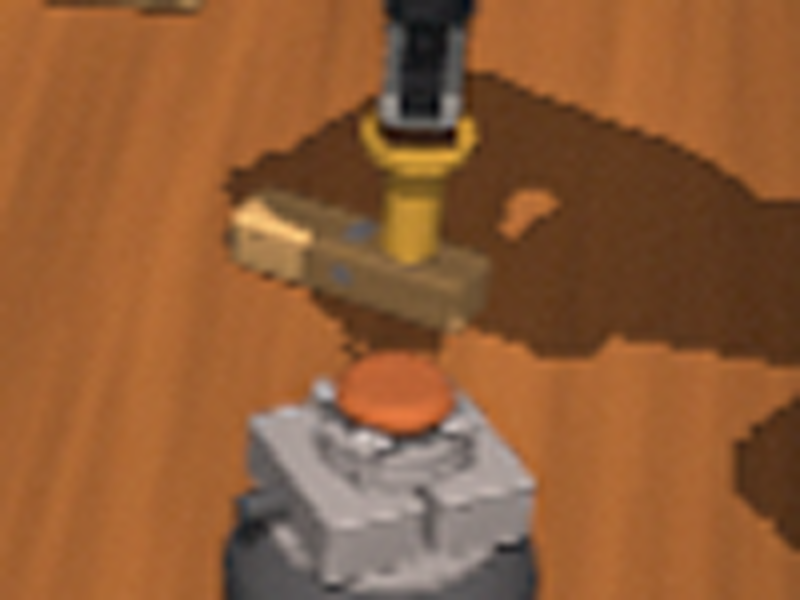

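The nose is centred over the stone to about 1 mm (nose end at (411,262), stone at (396,390)). I'll descend to just above it.

Converted, 0.015 m is 0.3, 0.01 m is 0.2.

hand_motion --increments '[{"xyz":[0,0.01,0.2],"jaw":0.015},{"xyz":[0,0,0.3],"jaw":0.015},{"xyz":[0,0,0.2],"jaw":0.015},{"xyz":[0,0,0.12],"jaw":0.015},{"jaw":0.015},{"jaw":0.015},{"jaw":0.015}]'

```text
time_s: 6.7
position: [0.4997, -0.1884, 0.1979]
tool_rot: [[0.999, 0.04, 0.001], [0.04, -0.999, -0.001], [0.001, 0.001, -1.0]]
ft_force: [-0.7, -0.1, -2.5]
grip_width: 0.0229
gripper_force: 68.9
```

hand_motion --increments '[{"xyz":[0,0,0.02],"jaw":0.015},{"xyz":[0,0,0.02],"jaw":0.015},{"xyz":[0,0,0.02],"jaw":0.015},{"xyz":[0,0,0.02],"jaw":0.015},{"jaw":0.015},{"jaw":0.015}]'

```text
time_s: 7.3
position: [0.4995, -0.1882, 0.1933]
tool_rot: [[0.999, 0.04, -0.0], [0.04, -0.999, 0.0], [-0.0, -0.0, -1.0]]
ft_force: [0.7, 0.4, -2.0]
grip_width: 0.0228
gripper_force: 68.9
```

Converted, 0.001 m is 0.02.

hand_motion --increments '[{"xyz":[0,0,0.02],"jaw":0.015},{"xyz":[0,0,0.02],"jaw":0.015},{"xyz":[0,0,0.02],"jaw":0.015},{"jaw":0.015}]'

```text
time_s: 7.7
position: [0.4994, -0.1882, 0.1901]
tool_rot: [[0.999, 0.04, -0.0], [0.04, -0.999, 0.0], [-0.0, -0.0, -1.0]]
ft_force: [-0.8, 0.8, -1.3]
grip_width: 0.0231
gripper_force: 68.9
```

hand_motion --increments '[{"xyz":[0,0,0.01],"jaw":0.015},{"xyz":[0,0,0.01],"jaw":0.015},{"jaw":0.015}]'

```text
time_s: 8.0
position: [0.4994, -0.1882, 0.1892]
tool_rot: [[0.999, 0.04, -0.0], [0.04, -0.999, 0.0], [-0.0, -0.0, -1.0]]
ft_force: [0.4, -0.1, -0.8]
grip_width: 0.0234
gripper_force: 68.9
```

hand_motion --increments '[{"xyz":[0,0,0.01],"jaw":0.015},{"xyz":[0,0,0.01],"jaw":0.015},{"jaw":0.015}]'

```text
time_s: 8.3
position: [0.4994, -0.1882, 0.1883]
tool_rot: [[0.999, 0.04, -0.0], [0.04, -0.999, 0.0], [-0.0, -0.0, -1.0]]
ft_force: [-0.7, 0.6, -1.2]
grip_width: 0.0232
gripper_force: 68.9
```

hand_motion --increments '[{"xyz":[0,0,0.01],"jaw":0.015},{"xyz":[0,0,0.01],"jaw":0.015},{"jaw":0.015}]'

```text
time_s: 8.6
position: [0.4994, -0.1882, 0.1872]
tool_rot: [[0.999, 0.04, -0.0], [0.04, -0.999, 0.0], [-0.0, -0.0, -1.0]]
ft_force: [0.5, -0.0, -1.1]
grip_width: 0.0236
gripper_force: 68.9
```

Converted, 0.0005 m is 0.01.

hand_motion --increments '[{"xyz":[0,0,0.01],"jaw":0.015},{"xyz":[0,0,0.01],"jaw":0.015},{"jaw":0.015}]'

```text
time_s: 8.9
position: [0.4995, -0.1883, 0.1865]
tool_rot: [[0.999, 0.04, 0.0], [0.04, -0.999, -0.0], [0.0, 0.0, -1.0]]
ft_force: [-0.6, -0.2, 0.5]
grip_width: 0.0235
gripper_force: 69.1
```

hand_motion --increments '[{"xyz":[0,0,0.01],"jaw":0.015},{"xyz":[0,0,0.01],"jaw":0.015},{"jaw":0.015}]'

```text
time_s: 9.2
position: [0.4996, -0.1884, 0.1858]
tool_rot: [[0.999, 0.04, 0.001], [0.04, -0.999, -0.001], [0.001, 0.001, -1.0]]
ft_force: [-0.3, 0.0, 4.9]
grip_width: 0.023
gripper_force: 69.6
```

Converted, 0.0005 m is 0.01.

hand_motion --increments '[{"xyz":[0,0,0.01],"jaw":0.015},{"xyz":[0,0,0.01],"jaw":0.015},{"jaw":0.015}]'

```text
time_s: 9.5
position: [0.4997, -0.1884, 0.1852]
tool_rot: [[0.999, 0.04, 0.001], [0.04, -0.999, -0.001], [0.001, 0.001, -1.0]]
ft_force: [-0.2, 1.3, 7.8]
grip_width: 0.0234
gripper_force: 70.2
```

Converted, 0.0005 m is 0.01.

hand_motion --increments '[{"xyz":[0,0,0.01],"jaw":0.015},{"jaw":0.015}]'

```text
time_s: 9.7
position: [0.4998, -0.1884, 0.1849]
tool_rot: [[0.999, 0.04, 0.002], [0.04, -0.999, -0.001], [0.002, 0.001, -1.0]]
ft_force: [-1.9, 1.8, 10.3]
grip_width: 0.0235
gripper_force: 70.4
```

Converted, 0.0005 m is 0.01.

hand_motion --increments '[{"xyz":[0,0,0.01],"jaw":0.015},{"jaw":0.015}]'

```text
time_s: 9.9
position: [0.4998, -0.1884, 0.1845]
tool_rot: [[0.999, 0.04, 0.002], [0.04, -0.999, -0.001], [0.002, 0.001, -1.0]]
ft_force: [-1.2, 0.3, 9.7]
grip_width: 0.0232
gripper_force: 70.5
```

Converted, 0.0005 m is 0.01.

hand_motion --increments '[{"xyz":[0,0,0.01],"jaw":0.015},{"jaw":0.015}]'

```text
time_s: 10.1
position: [0.4998, -0.1884, 0.1839]
tool_rot: [[0.999, 0.04, 0.002], [0.04, -0.999, -0.001], [0.002, 0.001, -1.0]]
ft_force: [-1.5, 1.1, 9.6]
grip_width: 0.0234
gripper_force: 70.4
```

Converted, 0.0005 m is 0.01.

hand_motion --increments '[{"xyz":[0,0,0.01],"jaw":0.015},{"jaw":0.015}]'

```text
time_s: 10.3
position: [0.4998, -0.1884, 0.1832]
tool_rot: [[0.999, 0.04, 0.002], [0.04, -0.999, -0.001], [0.001, 0.001, -1.0]]
ft_force: [-0.8, 0.7, 7.8]
grip_width: 0.0234
gripper_force: 70.2
```

hand_motion --increments '[{"xyz":[0,0,0.01],"jaw":0.015},{"jaw":0.015}]'

```text
time_s: 10.5
position: [0.4997, -0.1885, 0.1825]
tool_rot: [[0.999, 0.04, 0.001], [0.04, -0.999, -0.001], [0.001, 0.001, -1.0]]
ft_force: [-0.4, 0.9, 5.1]
grip_width: 0.0234
gripper_force: 69.9
```

Converted, 0.0005 m is 0.01.

hand_motion --increments '[{"xyz":[0,0,0.01],"jaw":0.015},{"jaw":0.015}]'

```text
time_s: 10.7
position: [0.4996, -0.1884, 0.1817]
tool_rot: [[0.999, 0.04, 0.001], [0.04, -0.999, -0.001], [0.001, 0.001, -1.0]]
ft_force: [-0.3, -0.2, 3.9]
grip_width: 0.0233
gripper_force: 69.7
```

Converted, 0.0005 m is 0.01.

hand_motion --increments '[{"xyz":[0,0,0.01],"jaw":0.015},{"jaw":0.015}]'

```text
time_s: 10.9
position: [0.4995, -0.1883, 0.1806]
tool_rot: [[0.999, 0.04, -0.0], [0.04, -0.999, -0.0], [-0.0, 0.0, -1.0]]
ft_force: [0.4, -0.5, 1.5]
grip_width: 0.0234
gripper_force: 69.3
```

Clicked over; now I'll press on the seat.

Converted, 0.0005 m is 0.01.

hand_motion --increments '[{"xyz":[0,0,0.01],"jaw":0.015},{"jaw":0.015}]'

```text
time_s: 11.1
position: [0.4991, -0.188, 0.1796]
tool_rot: [[0.999, 0.04, -0.001], [0.04, -0.999, 0.001], [-0.001, -0.001, -1.0]]
ft_force: [-0.8, -0.3, -2.9]
grip_width: 0.0237
gripper_force: 69.1
```

Converted, 0.0005 m is 0.01.

hand_motion --increments '[{"xyz":[0,0,0.01],"jaw":0.015},{"jaw":0.015}]'

```text
time_s: 11.3
position: [0.4993, -0.1881, 0.1794]
tool_rot: [[0.999, 0.04, -0.001], [0.04, -0.999, 0.001], [-0.001, -0.001, -1.0]]
ft_force: [-0.2, 0.7, -1.2]
grip_width: 0.0234
gripper_force: 69.1
```

Converted, 0.0005 m is 0.01.

hand_motion --increments '[{"xyz":[0,0,0.01],"jaw":0.015},{"jaw":0.015}]'

```text
time_s: 11.5
position: [0.4994, -0.1882, 0.1792]
tool_rot: [[0.999, 0.04, -0.0], [0.04, -0.999, 0.0], [-0.0, -0.0, -1.0]]
ft_force: [0.4, -0.0, -0.6]
grip_width: 0.023
gripper_force: 69.1
```

Converted, 0.0005 m is 0.01.

hand_motion --increments '[{"xyz":[0,0,0.01],"jaw":0.015},{"jaw":0.015}]'

```text
time_s: 11.7
position: [0.4994, -0.1882, 0.1788]
tool_rot: [[0.999, 0.04, -0.0], [0.04, -0.999, 0.0], [-0.0, -0.0, -1.0]]
ft_force: [-1.0, -0.0, -2.1]
grip_width: 0.0234
gripper_force: 69.1
```

Converted, 0.0005 m is 0.01.

hand_motion --increments '[{"xyz":[0,0,0.01],"jaw":0.015},{"jaw":0.015}]'

```text
time_s: 11.9
position: [0.4995, -0.1883, 0.1786]
tool_rot: [[0.999, 0.04, 0.0], [0.04, -0.999, -0.0], [0.0, 0.0, -1.0]]
ft_force: [-0.6, -0.1, 1.3]
grip_width: 0.0231
gripper_force: 69.4
```

Converted, 0.0005 m is 0.01.

hand_motion --increments '[{"xyz":[0,0,0.01],"jaw":0.015},{"jaw":0.015}]'

```text
time_s: 12.1
position: [0.4996, -0.1883, 0.1786]
tool_rot: [[0.999, 0.04, 0.001], [0.04, -0.999, -0.001], [0.001, 0.001, -1.0]]
ft_force: [-2.1, 1.1, 6.3]
grip_width: 0.0234
gripper_force: 70.1
```

Converted, 0.0005 m is 0.01.

hand_motion --increments '[{"xyz":[0,0,0.01],"jaw":0.015},{"jaw":0.015}]'

```text
time_s: 12.3
position: [0.4996, -0.1883, 0.1786]
tool_rot: [[0.999, 0.04, 0.001], [0.04, -0.999, -0.001], [0.001, 0.001, -1.0]]
ft_force: [-2.0, 0.5, 9.5]
grip_width: 0.0233
gripper_force: 70.6
```

Converted, 0.0004 m is 0.008.

hand_motion --increments '[{"xyz":[0,0,0.008],"jaw":0.015},{"jaw":0.015},{"jaw":0.015},{"jaw":0.015}]'

```text
time_s: 12.7
position: [0.4997, -0.1883, 0.1785]
tool_rot: [[0.999, 0.04, 0.002], [0.04, -0.999, -0.001], [0.002, 0.001, -1.0]]
ft_force: [-3.3, 1.7, 13.9]
grip_width: 0.0229
gripper_force: 71.0
```

A firm push of about 15 N registered on a rigid seat. I'll lift off and inspect.

Converted, -0.04 m is -0.8, -0.02 m is -0.4.

hand_motion --increments '[{"xyz":[0,0,-0.04],"jaw":0.015},{"xyz":[0,0,-0.08],"jaw":0.015},{"xyz":[0,0,-0.2],"jaw":0.015},{"xyz":[0,0,-0.4],"jaw":0.015},{"xyz":[0,0,-0.4],"jaw":0.015},{"xyz":[0,0,-0.16],"jaw":0.015},{"xyz":[0,-0.4,0],"jaw":0.015},{"xyz":[0,-0.8,0],"jaw":0.015},{"xyz":[0,-0.8,0],"jaw":0.015},{"xyz":[0,-0.8,0],"jaw":0.015}]'

```text
time_s: 13.7
position: [0.4935, -0.047, 0.2407]
tool_rot: [[0.999, 0.039, -0.0], [0.039, -0.999, 0.0], [-0.0, -0.0, -1.0]]
ft_force: [1.1, 0.2, -1.7]
grip_width: 0.0235
gripper_force: 68.9
```

hand_motion --increments '[{"xyz":[0,-0.8,0],"jaw":0.015},{"xyz":[0,-0.4,0],"jaw":0.015},{"jaw":0.015},{"jaw":0.015}]'

```text
time_s: 14.1
position: [0.4915, 0.0115, 0.2408]
tool_rot: [[0.999, 0.04, -0.0], [0.04, -0.999, -0.0], [-0.0, 0.0, -1.0]]
ft_force: [0.4, 0.3, -2.3]
grip_width: 0.0235
gripper_force: 69.1
```

Run:
```python
from rig import *
from h import *
o=[]
for n in("top","side"):
    d=get_image(n);u,v=proj(d,[.499,-.188,.104]).astype(int)
    o.append(cv2.resize(d["pixels"][v-25:v+25,u-25:u+25],(400,400),interpolation=cv2.INTER_CUBIC))
    w=world(d);m=np.hypot(w[...,0]-.4992,w[...,1]+.1875)<.013;k=w[m]
    A=np.c_[k[:,0]-.4992,k[:,1]+.1875,np.ones(len(k))];print(n,len(k),np.linalg.lstsq(A,k[:,2],rcond=None)[0])
    w=world(dict(np.load(f"{n}0.npz")));k=w[np.hypot(w[...,0]-.4992,w[...,1]+.1875)<.013]
    print(" before",np.linalg.lstsq(np.c_[k[:,0]-.4992,k[:,1]+.1875,np.ones(len(k))],k[:,2],rcond=None)[0])
cv2.imwrite("pics/st2.png",np.hstack(o)[...,::-1])
p=observe()["position"];print(p,observe()["ft_force"])
m=(abs(w[...,0]-p[0])<.03)
w=world(d);m=(abs(w[...,0]-p[0])<.03)&(abs(w[...,1]-p[1])<.04)
for z in np.arange(.15,.21,.004):
    k=m&(abs(w[...,2]-z)<.002)
    if k.sum()>2:print(round(z,3),k.sum(),np.round((w[k][:,:2].min(0)-p[:2])*1e3),np.round((w[k][:,:2].max(0)-p[:2])*1e3))
```

```text
top 146 [0.04206883 0.01671603 0.10481341]
 before [ 0.00910919 -0.00453722  0.11302947]
side 0 [0. 0. 0.]
 before [ 0.36808779 -0.3367189   0.10737045]
[0.49165489 0.01069526 0.24079251] [ 0.81573805 -0.10551161 -1.16983127]
0.166 6 [-6.  7.] [ 7. 11.]
0.17 13 [-8.  6.] [ 7. 12.]
0.174 13 [-9. -0.] [ 7. 11.]
0.178 14 [-9.  2.] [ 8. 10.]
0.182 14 [-9.  3.] [ 8. 11.]
0.186 12 [-8.  3.] [ 9. 11.]
0.19 16 [-8.  5.] [ 7. 12.]
0.194 4 [-6.  8.] [ 0. 11.]
0.202 21 [-16.   6.] [16. 20.]
0.206 52 [-17.  -8.] [16. 19.]
```

View pics/st2.png

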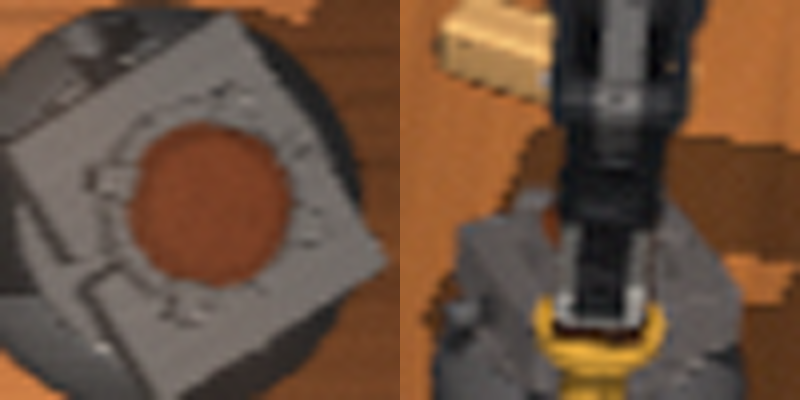

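The top view shows the stone centred (crop pixel (210,205)) and about 8 mm lower; the arm blocks the side view. I'll move above the block and check that it sits level.

Converted, -0.04 m is -0.8, -0.037 m is -0.74.

hand_motion --increments '[{"xyz":[0.14,-0.4,0],"jaw":0.015},{"xyz":[0.26,-0.74,0],"jaw":0.015},{"xyz":[0.28,-0.8,0],"jaw":0.015},{"xyz":[0.28,-0.8,0],"jaw":0.015},{"xyz":[0.24,-0.7,0],"jaw":0.015},{"xyz":[0.1,-0.3,0],"jaw":0.015},{"jaw":0.015},{"jaw":0.015},{"jaw":0.015}]'

```text
time_s: 15.1
position: [0.5491, 0.1995, 0.241]
tool_rot: [[0.999, 0.038, -0.0], [0.038, -0.999, -0.0], [-0.0, 0.0, -1.0]]
ft_force: [-0.1, 0.4, -1.0]
grip_width: 0.023
gripper_force: 69.2
```

Run:
```python
from rig import *
from h import *
o=[]
for n in("top","side"):
    ws=[]
    for i in range(8):
        d=get_image(n);w=world(d);ws.append(w)
    u,v=proj(d,[.499,-.188,.104]).astype(int)
    o.append(cv2.resize(d["pixels"][v-25:v+25,u-25:u+25],(400,400),interpolation=cv2.INTER_CUBIC))
    hsv=cv2.cvtColor(d["pixels"],cv2.COLOR_RGB2HSV);red=(hsv[...,1]>130)
    w=np.mean(ws,0);k=w[red&(np.hypot(w[...,0]-.4992,w[...,1]+.1875)<.014)&(abs(w[...,2]-.104)<.006)]
    A=np.c_[k[:,0]-.4992,k[:,1]+.1875,np.ones(len(k))];c,r,_,_=np.linalg.lstsq(A,k[:,2],rcond=None)
    print(n,len(k),c,np.sqrt(r/len(k))/.0065/np.sqrt(len(k)))
    k=w[(np.hypot(w[...,0]-.549,w[...,1]-.2)<.032)&(np.hypot(w[...,0]-.549,w[...,1]-.2)>.016)&(abs(w[...,2]-.05)<.006)]
    c=np.linalg.lstsq(np.c_[k[:,0]-.549,k[:,1]-.2,np.ones(len(k))],k[:,2],rcond=None)[0];print(" block top",len(k),c)
cv2.imwrite("pics/st3.png",np.hstack(o)[...,::-1])
p=observe()["position"];print(p,observe()["time_s"])
m=(abs(w[...,0]-p[0])<.03)&(abs(w[...,1]-p[1])<.04)
for z in np.arange(.15,.21,.004):
    k=m&(abs(w[...,2]-z)<.002)
    if k.sum()>2:print(round(z,3),k.sum(),np.round((w[k][:,:2].min(0)-p[:2])*1e3,1),np.round((w[k][:,:2].max(0)-p[:2])*1e3,1))
```

```text
top 167 [-0.00442976  0.00859122  0.10458153] [0.00737468]
 block top 177 [0.00578787 0.00177011 0.05049787]
side 57 [-0.01735786 -0.00832847  0.10213006] [0.01060265]
 block top 437 [0.00035711 0.0012032  0.04874637]
[0.54906026 0.20107132 0.24092114] 15.9
0.166 10 [-8.6  2.8] [ 7.8 10.1]
0.17 14 [-8.6  2.4] [7.9 9.8]
0.174 16 [-8.6  3.8] [ 7.9 10. ]
0.178 14 [-7.1  4.5] [ 7.9 10.2]
0.182 16 [-8.5  3.2] [ 8.1 10.1]
0.186 17 [-8.4  2.9] [7.9 9.9]
0.19 10 [-6.9  6.5] [5.7 9.5]
0.194 3 [-5.3  8.2] [3.6 9.3]
0.202 22 [-16.7   1.9] [14.5 17.8]
0.206 72 [-16.6  -9.4] [16.  17.6]
```

View pics/st3.png

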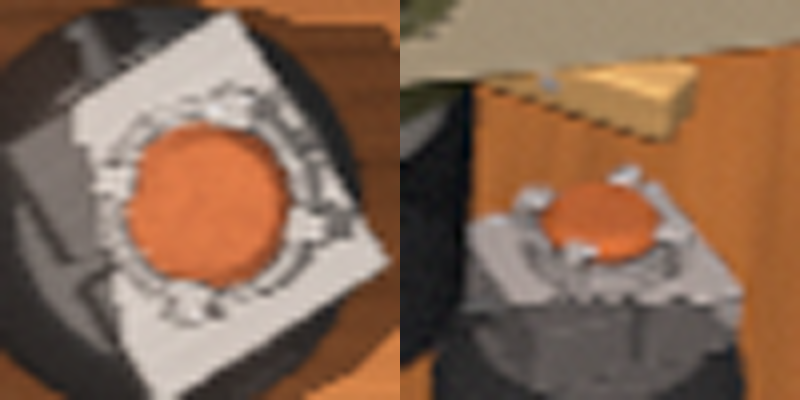

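The stone is level at z ≈ 0.104 with all four prongs over its edge: bright prong ends ring the stone in both crops, e.g. (228,105) and (190,300) in the left one. Now I'll put the pusher back.

Converted, 0.04 m is 0.8, 0.03 m is 0.6.

hand_motion --increments '[{"xyz":[0,0.006,0.4],"jaw":0.015},{"xyz":[0,0,0.8],"jaw":0.015},{"xyz":[0,0,0.6],"jaw":0.015},{"xyz":[0,0,0.2],"jaw":0.015},{"xyz":[0,0,0.1],"jaw":0.015},{"xyz":[0,0,0.1],"jaw":0.015},{"xyz":[0,0,0.1],"jaw":0.015},{"jaw":0.015}]'

```text
time_s: 16.7
position: [0.5492, 0.2008, 0.1262]
tool_rot: [[0.999, 0.04, 0.0], [0.04, -0.999, 0.0], [0.0, -0.0, -1.0]]
ft_force: [0.9, -1.1, -1.3]
grip_width: 0.0237
gripper_force: 69.2
```

Converted, 0.01 m is 0.2, 0.006 m is 0.12.

hand_motion --increments '[{"xyz":[0,0,0.2],"jaw":0.015},{"xyz":[0,0,0.2],"jaw":0.015},{"xyz":[0,0,0.12],"jaw":0.015},{"xyz":[0,0,0.06],"jaw":0.015},{"jaw":0.015},{"jaw":0.015}]'

```text
time_s: 17.3
position: [0.5492, 0.2008, 0.097]
tool_rot: [[0.999, 0.04, 0.0], [0.04, -0.999, 0.0], [0.0, -0.0, -1.0]]
ft_force: [0.1, 0.1, -1.5]
grip_width: 0.0234
gripper_force: 69.2
```

In the hole freely. I'll lower until the collar touches.

hand_motion --increments '[{"xyz":[0,0,0.04],"jaw":0.015},{"xyz":[0,0,0.04],"jaw":0.015},{"xyz":[0,0,0.04],"jaw":0.015},{"xyz":[0,0,0.02],"jaw":0.015},{"jaw":0.015}]'

```text
time_s: 17.8
position: [0.549, 0.2007, 0.0898]
tool_rot: [[0.999, 0.04, -0.0], [0.04, -0.999, -0.0], [-0.0, 0.0, -1.0]]
ft_force: [-0.0, 0.7, -2.2]
grip_width: 0.0234
gripper_force: 69.2
```

hand_motion --increments '[{"xyz":[0,0,0.02],"jaw":0.015},{"jaw":0.015}]'

```text
time_s: 18.0
position: [0.5492, 0.2008, 0.0892]
tool_rot: [[0.999, 0.04, 0.001], [0.04, -0.999, 0.0], [0.001, -0.0, -1.0]]
ft_force: [-0.8, -0.1, 1.7]
grip_width: 0.0233
gripper_force: 69.5
```

hand_motion --increments '[{"xyz":[0,0,0.02],"jaw":0.015},{"jaw":0.015}]'

```text
time_s: 18.2
position: [0.5492, 0.2008, 0.0892]
tool_rot: [[0.999, 0.04, 0.001], [0.04, -0.999, 0.0], [0.001, -0.0, -1.0]]
ft_force: [-2.7, -0.2, 9.4]
grip_width: 0.0233
gripper_force: 70.9
```

Converted, -0.001 m is -0.02.

hand_motion --increments '[{"xyz":[0,0,-0.02],"jaw":0.015},{"jaw":0.06},{"jaw":0.06},{"jaw":0.06},{"jaw":0.06},{"jaw":0.06}]'

```text
time_s: 18.8
position: [0.5491, 0.2007, 0.0888]
tool_rot: [[0.999, 0.04, -0.0], [0.04, -0.999, 0.0], [-0.0, -0.0, -1.0]]
ft_force: [0.2, -0.4, 0.5]
grip_width: 0.06
gripper_force: 0.0
```

hand_motion --increments '[{"xyz":[0,0,-0.1],"jaw":0.07},{"xyz":[0,0,-0.4],"jaw":0.07},{"xyz":[0,0,-0.8],"jaw":0.07},{"xyz":[0,0,-0.8],"jaw":0.07},{"xyz":[0,0,-0.6],"jaw":0.07},{"xyz":[-0.4,0.4,0],"jaw":0.07},{"xyz":[-0.8,0.4,0],"jaw":0.07},{"xyz":[-0.8,0.4,0],"jaw":0.07},{"xyz":[-0.6,0.4,0],"jaw":0.07},{"jaw":0.07}]'

```text
time_s: 19.8
position: [0.4193, 0.1145, 0.2245]
tool_rot: [[0.999, 0.038, -0.001], [0.038, -0.999, -0.0], [-0.001, 0.0, -1.0]]
ft_force: [0.7, -0.6, 0.7]
grip_width: 0.07
gripper_force: 0.0
```

Run:
```python
from rig import *
from h import *
for n in("top","side"):
    d=get_image(n);cv2.imwrite(f"pics/f{n}.png",d["pixels"][...,::-1])
    w=world(d);z=w[...,2];c=np.array([.549,.2])
    m=(np.hypot(w[...,0]-c[0],w[...,1]-c[1])<.03)&(z>.062);print(n,rect(w,m),z[m].max())
```

```text
top (array([548.8, 201.7]), array([23.9, 24.4]), 1.8, 232) 0.1218101028355705
side (array([549. , 202.7]), array([24.1, 27.6]), 3.4, 314) 0.11697541738619208
```

View pics/fside.png

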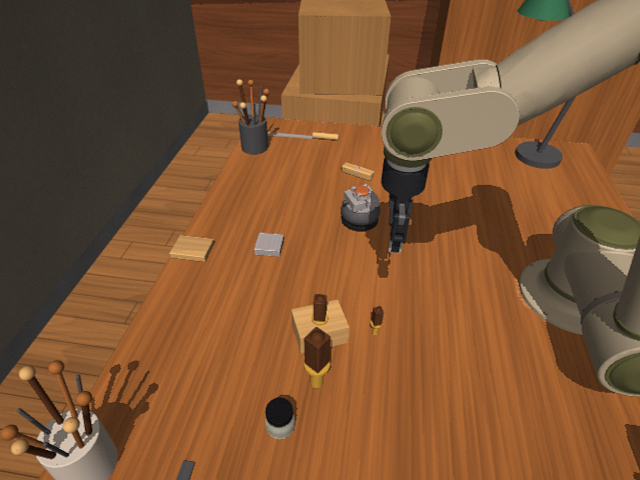

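The pusher stands upright in its block at (320,307). The stone is seated at (362,190), nothing else has moved, and the gripper is clear.

```bash
python3 -c "
from rig import *
print(close_job())"
```

```text
the job is handed in; nothing more can be done
None
```

The job is handed in: the stone measured level at its home height with all four prongs over its edge, the last push on it was about 15 N, and the pusher stands back in its hole with its collar on the block.

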